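# Bolt the craft tool box shut past its spring safety catch

## Task

Bolt the lid of the plywood tool box: press the long sprung safety-catch strip down with one fingertip and keep it held down while the other fingertip pushes the bolt's upright lug all the way along until the bolt is fully home in the keeper. Then let go, so that the catch springs back up and locks the bolt, and draw clear. Pick nothing up, and leave the spool, cones and other things on the box and table where they are.

Things in the scene. Friction and masses are not known exactly. Their poses are not given: they have to be found in the camera images.
- toolbox: Plywood tool box fixed to the table, 280 (its x) x 240 (y) x 80 mm high. Origin: centre of underside; z up. On the lid lies a steel plate, top 84 mm above the origin, with the bolt (centre line y = -30 mm, slides to +x) and, parallel to it, the catch strip (centre line y = +30 mm). Other than the lug, bolt parts stay below 101 mm above the origin.
- keeper (a point): Centre of the far staple (keeper) that the bolt's tip enters, at x = 78, y = -30 mm of the box, 98 mm above its origin, 42 mm wide. Two guides like it stand at x = 40 and 54 mm, tops 100 mm above the box's origin.
- lug (a point): Centre of the top face of the bolt's upright lug, 122 mm above the box's origin; moves with the bolt; axes as the box's. The lug is a steel plate 10 mm thick (x), 30 mm wide (y), 28 mm tall above the flat bar (top 94 mm above the origin), which runs on behind it. Push its rear (-x) face, 5 mm behind this point, to +x. Fully back the point is at x = -22 mm of the box, home at +28 mm.
- strip (a point): Centre of the top face of the catch strip; moves with it; axes as the box's. Steel strip 120 mm long (x, -75 to +45 mm of the box), 28 mm wide (y); its top, when up, 108 mm above the box's origin: 14 mm below the lug's top, 14 mm above the bolt bar. It goes straight down wherever pressed; a fingertip may slide along it while pressing.
- bolt (a joint): Travel of the bolt, m: 0 fully back, 0.050 home (end stop); starts between 0 and 0.005. About 2.5 N of friction. While the catch is up, its tooth, standing between three comb teeth on the bolt's side, stops the bolt near 0.007, and again farther on if let up midway; it can rise to lock the bolt home only once the bolt is beyond 0.045.
- catch (a joint): How far the catch strip is pressed down, m: 0 up, 0.010 at the bottom stop; the bolt is freed below 0.005. Its spring takes about 3 N to start and about 8 N at the bottom, and lifts it again when let go.
- spool: Loose copper-wire spool standing on the lid, 42 mm wide, 28 mm high. Origin: centre of its foot. Leave alone.
- cone_small: Small pine cone standing on the lid, 35 mm wide, 39 mm high. Origin: its foot. Leave alone.
- cone_big: Large pine cone standing on the table, 60 mm wide, 68 mm high. Origin: its foot. Leave alone.
- jar: Glass jar with a steel cap, 60 mm wide, 85 mm high. Origin: centre of its foot. Leave alone.
- cup: White ceramic cup, 72 mm wide, 75 mm high. Origin: centre of its foot. Leave alone.
- wreath: Twig wreath lying flat, about 220 mm wide, 40 mm high. Origin: its centre on the table. Leave alone.
- pliers: Pliers with blue grips lying on the table, 160 mm long, 13 mm high. Origin: middle of its length, on the table. Leave alone.

How it is judged (in metres and radians):
On the way, in this order (a step that is already met when the one before it is completed fails the run):
1. a fingertip holds the catch down while the bolt is still back (value of joint catch above 0.005 m and value of joint bolt below 0.01 m and contact force between the fingers and catch above 0.5 N), for 0.05 s.
2. with the catch held down by one fingertip, the other pushes the bolt past the middle of its travel (value of joint bolt between 0.025 and 0.042 m and value of joint catch above 0.004 m and contact force between the fingers and catch above 0.5 N and contact force between the fingers and bolt above 0.3 N), for 0.05 s.
3. the bolt is home (value of joint bolt above 0.0455 m), for 0.05 s.
At the end, for the whole second after the job is handed in: The bolt is home (at least 45.5 of its 50 mm) and the catch has sprung back up behind it (within 1.5 mm of its top position) (value of joint bolt above 0.0455 m and value of joint catch below 0.0015 m); the robot touches nothing.
It fails at once if the catch is let up (less than 3 mm down) while the bolt is between 12 and 42 mm (value of joint bolt between 0.012 and 0.042 m and value of joint catch below 0.003 m).
It fails at once if one of the other things on the box or table is picked up, or shifted by more than 25 mm (distance of any of spool, cone_small, cone_big, jar, cup, wreath, pliers from where it was at the start of the episode above 0.025 m).
It also fails if it takes over 40 s, if anything falls off the work surface, if the arm or the gripper's body presses on something with over 40 N, if the wrist force passes 120 N, or if a joint passes its speed limit or range.

## Robot

A 6-joint arm with a two-finger parallel gripper is mounted at the origin on the work surface. World frame = base frame: x ahead of the robot, y to its left, z up, the work surface at z = 0. Lengths are in mm, angles in rad, forces in N, time in s.
With the tool pointing down it reaches from about 350 to 925 mm from the base axis. Payload 6.4 kg.
Tool frame: the origin (TCP) lies at the very end of the fingers, on their centre line; the grasp point (between the pads) lies grasp_offset behind it (grasp_offset is the distance from the TCP to the grasp point, in mm); z points along the fingers, y is the line along which they close (so a half turn about z gives the same grasp; the last joint's range is limited). The gripper opens to 85 mm and grips with 20 to 120 N. Pads are 22 mm wide; open, the fingers measure 114 mm over their backs; the gripper's body (76 mm by 85 mm) begins 54 mm behind the grasp point. The pads swing forward as they close: fully open they stand 13 mm farther back than shut.
Start: joints at [0.947, 0.245, 1.558, -0, 1.339, -0.174], TCP at [282.609, 585.36, 231.29] pointing down, gripper open.
Joint ranges: [-3.13, 3.13], [-1.02, 2.26], [0.13, 2.54], [-0.95, 4.09], [0.21, 2.88], [-2.74, 2.74]. Speed limits (rad/s): [2.57, 2.57, 3.14, 3.14, 3.14, 3.14].

## Interface

Orientations are given as [roll, pitch, yaw] about the fixed x, y, z axes, in that order (R = Rz(yaw) Ry(pitch) Rx(roll)).
In Python, from cell import * gives the robot as it stands.
- The arm moves only by the tool jog_arm, never from a script. Its argument "targets" is a list of rows, each a list of 6 numbers: the shift along the tool's x, y, z in m, then the turn, a rotation vector about the tool's x, y, z in degrees. A call has 1 to 12 rows; each row is the pose to reach, as a shift and turn from the pose commanded when the call began, along the tool's axes at that moment; what a row does not reach only later rows make up. A row lasts 1/10 s, in which the tool goes at most 50 mm and 8.59 degrees, less where a joint would pass 70% of its speed; a pose out of reach is approached as far as the arm can. A call with a gripper value outside its range is refused whole. "fingers" is the finger opening in m, from 0 to 0.0854, set as the call begins (left out, the last holds). The fingers move at their own pace and stop on an object; "newtons" is the grip in N (left out, the last holds). Time passes only in rows, so rows that repeat a pose let the fingers close. It gives the time, the measured TCP pose, the force, the opening and the grip force at its end, in the units of the state.
- state(): the state, without advancing time (a new reading comes with each control period).
- grab_frame(name): name is "scene" or "top" or "wrist"; returns the picture (384x512x3 uint8, blue, green, red); there is no depth.
- calibration(name): a dict with "mtx" (3x3 intrinsics, pixels), "camera_from_world" (4x4, takes a point from world to camera coordinates). Camera axes: x right, y up, looking along -z (the intrinsics and any distortion apply to the point x, -y, -z); pixel columns grow to the right and rows downward; lengths in mm; the calibration is good to about 2 mm. A picture is of the moment at which its call begins: read the wrist's pose just before it. calibration takes no time and is no camera call; for the wrist camera it gives the pose at the moment of the call.
- job_done(): hands the job in; it is judged then, once.
The state is a dict: "time": time; "joint_positions": joint angles; "joint_velocities": joint speeds; "joint_efforts": joint torques, N m; "tcp_pos": TCP position; "ee_rot": TCP orientation; "force": force on the tool from outside, world axes, zero at the start; "moment": the same for the moment, N m; "grip_width": opening from 0.0 (shut) to 1.0 (fully open); "grasp_force": force on a finger pad.
Only numpy, scipy, OpenCV 4.12 (cv2) and the standard library are available. Lean on these libraries where they do the work, as an engineer would, in place of code of your own. Each camera call takes 0.05 s, during which the arm holds its last target. There are 200 camera calls.

## Working session

There is one attempt and no reset: what is moved stays moved. The work goes in short steps, Python scripts to look and compute and a tool call to move; the robot and the scene stay as the last step left them, time stands still between calls to the robot, and variables do not carry over. Pictures are saved under pics/ and viewed, at most 10 in all, crops included, and the job is handed in when it is done.

Besides the shell and the picture viewer there is one more tool, called in YAML: its name, and indented under it one key for each argument. jog_arm: Moves the arm, as the interface text tells. Its arguments: {"type":"object","properties":{"targets":{"type":"array"},"fingers":{"type":"number"},"newtons":{"type":"number"}},"required":["targets"]}

```bash
mkdir -p pics; ls
python3 - <<'E'
from cell import *
import cv2
for n in("scene","top"):
    cv2.imwrite(f"pics/{n}0.png",grab_frame(n))
    c=calibration(n);print(n,c)
print(state())
E
```

```text
pics
scene {'mtx': array([[450.51905924,   0.        , 247.15520518],
       [  0.        , 450.51905924, 187.36638419],
       [  0.        ,   0.        ,   1.        ]]), 'camera_from_world': array([[-8.86021060e-01,  4.63507936e-01,  1.12727284e-02,
         4.28100599e+02],
       [-3.54094490e-01, -6.92166490e-01,  6.28905909e-01,
         9.58033051e+01],
       [ 2.99305485e-01,  5.53232269e-01,  7.77399694e-01,
        -1.87433245e+03],
       [ 0.00000000e+00,  0.00000000e+00,  0.00000000e+00,
         1.00000000e+00]])}
top {'mtx': array([[433.39166993,   0.        , 248.59626517],
       [  0.        , 433.39166993, 190.8088493 ],
       [  0.        ,   0.        ,   1.        ]]), 'camera_from_world': array([[ 3.00308545e-03, -9.99914580e-01, -1.27206011e-02,
         2.14380692e+01],
       [ 9.85821065e-01,  8.26084907e-04,  1.67797931e-01,
        -4.86702167e+02],
       [-1.67773089e-01, -1.30441481e-02,  9.85739337e-01,
        -1.37357464e+03],
       [ 0.00000000e+00,  0.00000000e+00,  0.00000000e+00,
         1.00000000e+00]])}
{'time': 0.1, 'joint_positions': array([ 9.46875220e-01,  2.45744994e-01,  1.55892794e+00,  1.10150291e-05,
        1.33865885e+00, -1.74097456e-01]), 'joint_velocities': array([-0.00044066, -0.00157868, -0.00494568, -0.00152541,  0.00100388,
        0.00064073]), 'joint_efforts': array([-8.03692728e-04, -4.30673611e+01, -3.27127862e+01, -1.54993804e-04,
        2.81451932e-03,  1.67725801e-05]), 'tcp_pos': array([282.31526225, 584.92846371, 230.27075369]), 'ee_rot': array([-3.13988167e+00, -3.11803775e-04,  2.69176619e+00]), 'force': array([ 0.70871351, -0.33046563,  0.31929893]), 'moment': array([ 0.04080369, -0.01656738,  0.01611458]), 'grasp_force': 0.0, 'grip_width': 1.0034448071640656}
```

View pics/scene0.png

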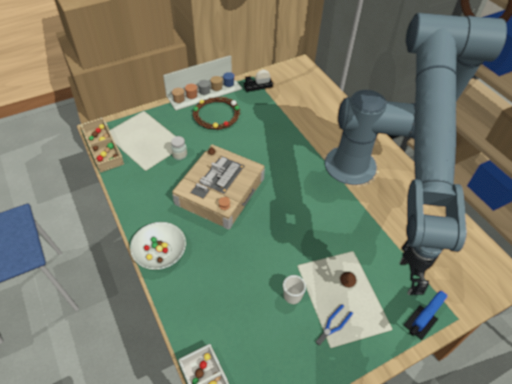

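View pics/top0.png

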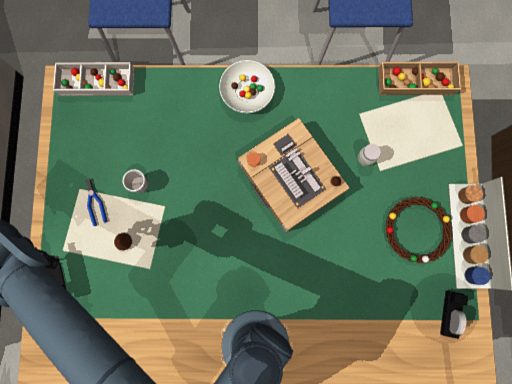

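The top view shows the box around (293,174), turned by about 40°. The cone is at (336,181), the spool at (254,159) and the bolt and strip plate near (295,175). Next I'll zoom in on the box.

```bash
cat > h.py <<'E'
from cell import *
import numpy as np, cv2
def ray(n,uv,z,c=None):
    c=c or calibration(n);M=c["camera_from_world"];R,t=M[:3,:3],M[:3,3]
    o=-R.T@t;p=np.linalg.solve(c["mtx"],[uv[0],uv[1],1]);d=R.T@np.array([p[0],-p[1],-p[2]])
    return o+d*(z-o[2])/d[2]
def proj(n,P,c=None):
    c=c or calibration(n);P=np.atleast_2d(P).astype(float);q=(P@c["camera_from_world"][:3,:3].T+c["camera_from_world"][:3,3])*[1,-1,-1]
    q=q@c["mtx"].T;return q[:,:2]/q[:,2:]
E
python3 - <<'E'
from h import *
a=cv2.imread("pics/top0.png")[105:240,225:365];cv2.imwrite("pics/c1.png",cv2.resize(a,None,fx=4.2,fy=4.2,interpolation=cv2.INTER_CUBIC))
for p in[(297,119),(348,183),(289,229),(238,158)]:print(ray("top",p,80).round())
E
```

```text
[ 718. -135.   80.]
[ 505. -294.   80.]
[ 359. -105.   80.]
[587.  56.  80.]
```

View pics/c1.png

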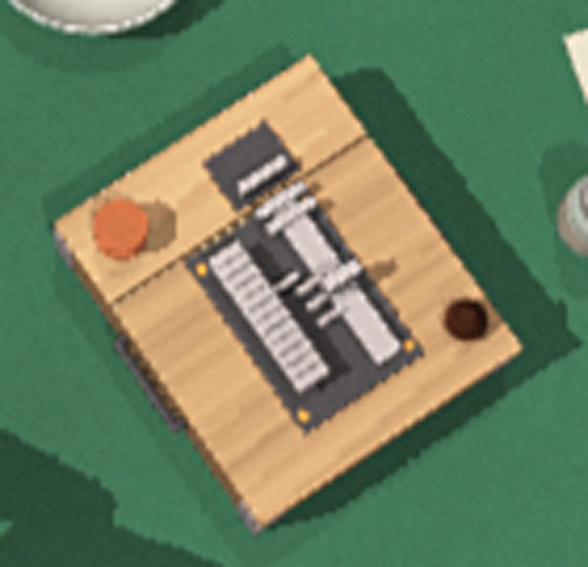

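The crop at 4.2x from (225,105) shows:
- box lid corners near (312,57), (522,348), (257,530) and (57,222)
- keeper plate at (250,165), guides at (285,200)
- lug at (340,275)
- strip from (225,250) to (313,380)

So box +x points up and left in the image. I'll fit the box pose from these points and work out the first move.

```bash
cat >> h.py <<'E'
from scipy.spatial.transform import Rotation as Ro
def fit(L,W):
    L,W=np.array(L,float)[:,:2],np.array(W)[:,:2];a,b=L-L.mean(0),W-W.mean(0)
    th=np.arctan2((a[:,0]*b[:,1]-a[:,1]*b[:,0]).sum(),(a*b).sum());c,s=np.cos(th),np.sin(th);R=np.array([[c,-s],[s,c]])
    o=W.mean(0)-R@L.mean(0);return th,o,R,np.linalg.norm(L@R.T+o-W,axis=1)
def plan(th,o,loc,z):
    s=state();T=Ro.from_euler("xyz",s["ee_rot"]);R=np.array([[np.cos(th),-np.sin(th)],[np.sin(th),np.cos(th)]])
    g=Ro.from_matrix(np.c_[np.r_[R[:,0],0],np.r_[-R[:,1],0],[0,0,-1]])
    t=np.r_[o+R@loc,z];print("goal",t.round(1),"tool shift",(T.inv().apply(t-s["tcp_pos"])).round(1),"turn",np.degrees((T.inv()*g).as_rotvec()).round(2))
E
python3 - <<'E'
from h import *
pts=[((312,57),(140,-120),80),((522,348),(-140,-120),80),((257,530),(-140,120),80),((57,222),(140,120),80),((225,250),(45,30),108),((313,380),(-75,30),108)]
W=[ray("top",(225+(u+.5)/4.2-.5,105+(v+.5)/4.2-.5),z) for (u,v),l,z in pts]
for k in(4,6):
    th,o,R,r=fit([p[1] for p in pts[:k]],W[:k]);print(np.degrees(th),o,r.round(1))
l=ray("top",(225+340/4.2,105+275/4.2),122)[:2];print("lug",R.T@(l-o))
plan(th,o,[-42,0],250)
E
```

```text
33.59139254407757 [ 538.46631242 -119.12954595] [1.  2.9 2.7 2.6]
33.56201567428437 [ 539.04464862 -119.37461725] [1.6 2.5 3.3 2.4 1.7 2.1]
lug [-22.05140536 -29.36292214]
goal [ 504.  -142.6  250. ] tool shift [-516.  -558.8  -18.9] turn [-8.0000e-02  9.0000e-02  1.2066e+02]
```

jog_arm:
  targets:
    - [-0.258,-0.28,-0.019,0,0,60]
    - [-0.258,-0.28,-0.019,0,0,60]
    - [-0.258,-0.28,-0.019,0,0,60]
    - [-0.258,-0.28,-0.019,0,0,60]
    - [-0.258,-0.28,-0.019,0,0,60]
    - [-0.258,-0.28,-0.019,0,0,60]
    - [-0.258,-0.28,-0.019,0,0,60]
    - [-0.258,-0.28,-0.019,0,0,60]
    - [-0.258,-0.28,-0.019,0,0,60]
  fingers: 0.046

```text
time: 1.0
tcp_pos: [394.1, 218.2, 250.3]
ee_rot: [3.141, 0.001, 1.639]
force: [-0.5, 0.6, 0.0]
grip_width: 0.539
grasp_force: 0.0
```

Run:
```python
from h import *
plan(np.radians(33.56),np.array([539,-119.4]),[-42,0],250)
print(state()["joint_positions"].round(2))
```

```text
goal [ 504.  -142.6  250. ] tool shift [-367.5   85.     0.6] turn [4.000e-02 2.000e-02 6.036e+01]
[ 0.25 -0.26  2.03 -0.    1.38  0.19]
```

jog_arm:
  targets:
    - [-0.3675,0.085,0,0,0,60.36]
    - [-0.3675,0.085,0,0,0,60.36]
    - [-0.3675,0.085,0,0,0,60.36]
    - [-0.3675,0.085,0,0,0,60.36]
    - [-0.3675,0.085,0,0,0,60.36]
    - [-0.3675,0.085,0,0,0,60.36]
    - [-0.3675,0.085,0,0,0,60.36]
    - [-0.3675,0.085,0,0,0,60.36]
    - [-0.3675,0.085,0,0,0,60.36]
    - [-0.3675,0.085,0,0,0,60.36]

```text
time: 2.0
tcp_pos: [505.0, -138.6, 249.6]
ee_rot: [-3.14, 0.0, 0.591]
force: [-0.1, 0.9, 0.2]
grip_width: 0.535
grasp_force: 0.0
```

Run:
```python
from h import *
s=state();c=calibration("wrist");im=grab_frame("wrist");cv2.imwrite("pics/w1.png",im);np.savez("w1.npz",**c)
print(s["tcp_pos"],s["ee_rot"],s["joint_positions"].round(2),s["force"])
plan(np.radians(33.56),np.array([539,-119.4]),[-42,0],250)
```

```text
[ 504.95646161 -138.58602     249.58369658] [-3.13983661e+00  3.80703632e-04  5.91105092e-01] [-0.48 -0.07  1.86  0.    1.35  0.49] [-0.07270108  0.87714647  0.1943887 ]
goal [ 504.  -142.6  250. ] tool shift [-3.3  3.4 -0.3] turn [-0.08  0.02  0.37]
```

View pics/w1.png

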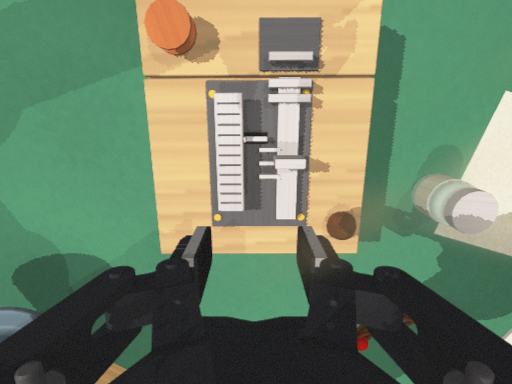

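The wrist view is clear. The strip spans columns 216–243 and rows 94–211, the lug's top face is at (290,163), the guides are at (290,83–98) and the keeper is at (291,56). Next I'll measure the strip and lug from masks.

Run:
```python
from h import *
c=dict(np.load("w1.npz"));im=cv2.imread("pics/w1.png");h=cv2.cvtColor(im,cv2.COLOR_BGR2HSV)
m=((h[...,2]>165)&(h[...,1]<40)).astype(np.uint8)
s=m.copy();s[:,:205]=0;s[:,250:]=0;s[:80]=0;s[225:]=0
s=cv2.morphologyEx(s,cv2.MORPH_CLOSE,np.ones((5,5)))
n,_,st,_=cv2.connectedComponentsWithStats(s);print(st[1:])
r,cc=np.nonzero(s)
rows=[k for k in range(384) if s[k].sum()>15];t,b=rows[0],rows[-1]
ct,cb=[np.nonzero(s[k])[0].mean() for k in(t+3,b-3)]
print(t,b,ct,cb)
# lug: row widths of white in cols 262..315
for k in range(150,175):
    x=np.nonzero(m[k,262:318])[0]+262;print(k,x.min() if len(x) else 0,x.max() if len(x) else 0,len(x),end=' | ')
W=[ray(None,(ct,t-.5),108,c),ray(None,(cb,b+.5),108,c)]
print(np.linalg.norm(W[0]-W[1]))
d=W[0]-W[1];th=np.arctan2(d[1],d[0]);R=np.array([[np.cos(th),-np.sin(th)],[np.sin(th),np.cos(th)]])
o=(W[0]+W[1])[:2]/2-R@[-15,30];print(np.degrees(th),o)
for n_,uv,z in(("luglo",(290.5,167.5),122),("lughi",(290.5,158.5),122),("keeper",(291,52),98),("g",(290,83),100)):print(n_,(R.T@(ray(None,uv,z,c)[:2]-o)).round(1))
```

```text
[[ 214   93   36  118 3225]]
93 210 227.5 230.5
150 262 297 36 | 151 262 297 36 | 152 277 297 21 | 153 277 297 21 | 154 277 297 21 | 155 0 0 0 | 156 0 0 0 | 157 0 0 0 | 158 0 0 0 | 159 275 305 31 | 160 275 305 31 | 161 262 305 41 | 162 262 305 43 | 163 262 305 43 | 164 262 305 43 | 165 264 305 33 | 166 275 305 31 | 167 275 305 31 | 168 276 304 29 | 169 277 296 20 | 170 277 296 18 | 171 277 296 20 | 172 277 296 20 | 173 277 296 20 | 174 277 296 20 | 118.47346623523129
33.98285149178423 [ 540.94105152 -119.69035392]
luglo [-25.4 -30.3]
lughi [-16.6 -30. ]
keeper [ 81.1 -30.3]
g [ 53.3 -30. ]
```

Run:
```python
from h import *
plan(np.radians(33.85),np.array([540.5,-119.6]),[-43,0],128)
```

```text
goal [ 504.8 -143.6  128. ] tool shift [ -3.1   4.7 121.7] turn [-0.08  0.02  0.08]
```

jog_arm:
  targets:
    - [-0.003,0.0045,0.04,0,0,0]
    - [-0.003,0.0045,0.08,0,0,0]
    - [-0.003,0.0045,0.11,0,0,0]
    - [-0.003,0.0045,0.122,0,0,0]
    - [-0.003,0.0045,0.122,0,0,0]
    - [-0.003,0.0045,0.122,0,0,0]

```text
time: 2.65
tcp_pos: [506.1, -144.4, 129.9]
ee_rot: [3.139, -0.001, 0.592]
force: [0.2, -0.2, 1.0]
grip_width: 0.54
grasp_force: 0.0
```

Run:
```python
from h import *
plan(np.radians(33.85),np.array([540.5,-119.6]),[-43,0],118)
s=state();print(s["tcp_pos"],s["force"],s["grip_width"])
c=calibration("wrist");im=grab_frame("wrist");cv2.imwrite("pics/w2.png",im);np.savez("w2.npz",**c)
```

```text
goal [ 504.8 -143.6  118. ] tool shift [-0.6 -1.4 11.9] turn [ 0.12 -0.07  0.08]
[ 506.07702927 -144.39857966  129.88733812] [ 0.22239573 -0.18811845  1.0258504 ] 0.5399165868737253
```

View pics/w2.png

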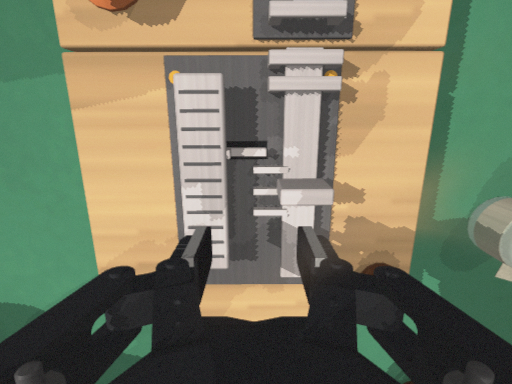

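The fingertips are centred over the strip (column ~200) and behind the lug (column ~312), and the lug's rear edge is at row ~204 ahead of them. I'll descend while watching the force.

jog_arm:
  targets:
    - [0,-0.001,0.008,0,0,0]
    - [0,-0.001,0.016,0,0,0]
    - [0,-0.001,0.02,0,0,0]
    - [0,-0.001,0.02,0,0,0]
    - [0,-0.001,0.02,0,0,0]

```text
time: 3.2
tcp_pos: [504.5, -143.8, 108.2]
ee_rot: [-3.141, 0.0, 0.591]
force: [0.6, -0.4, -0.0]
grip_width: 0.537
grasp_force: 0.0
```

jog_arm:
  targets:
    - [0,0,0.002,0,0,0]
    - [0,0,0.003,0,0,0]
    - [0,0,0.003,0,0,0]
    - [0,0,0.003,0,0,0]

```text
time: 3.6
tcp_pos: [504.7, -143.9, 105.6]
ee_rot: [3.141, -0.0, 0.591]
force: [-0.6, 0.1, 2.3]
grip_width: 0.541
grasp_force: 1.2
```

jog_arm:
  targets:
    - [0,0,0.002,0,0,0]
    - [0,0,0.003,0,0,0]
    - [0,0,0.003,0,0,0]
    - [0,0,0.003,0,0,0]

```text
time: 4.0
tcp_pos: [504.7, -143.9, 102.5]
ee_rot: [3.141, -0.0, 0.591]
force: [-1.3, -0.3, 4.5]
grip_width: 0.541
grasp_force: 2.2
```

jog_arm:
  targets:
    - [0,0,0.002,0,0,0]
    - [0,0,0.003,0,0,0]
    - [0,0,0.003,0,0,0]
    - [0,0,0.003,0,0,0]

```text
time: 4.4
tcp_pos: [504.7, -143.9, 99.5]
ee_rot: [3.141, -0.0, 0.591]
force: [-0.8, -0.5, 6.1]
grip_width: 0.54
grasp_force: 2.9
```

Run:
```python
from h import *
s=state();print(s["tcp_pos"],s["force"],s["moment"])
c=calibration("wrist");im=grab_frame("wrist");np.savez("w3.npz",**c)
cv2.imwrite("pics/w3.png",cv2.resize(im[40:290,150:350],None,fx=2.4,fy=2.4,interpolation=cv2.INTER_CUBIC))
```

```text
[ 504.66908191 -143.9237431    99.48732585] [-0.82091204 -0.48226753  6.09554242] [-0.00899553  0.34098623  0.02480956]
```

View pics/w3.png

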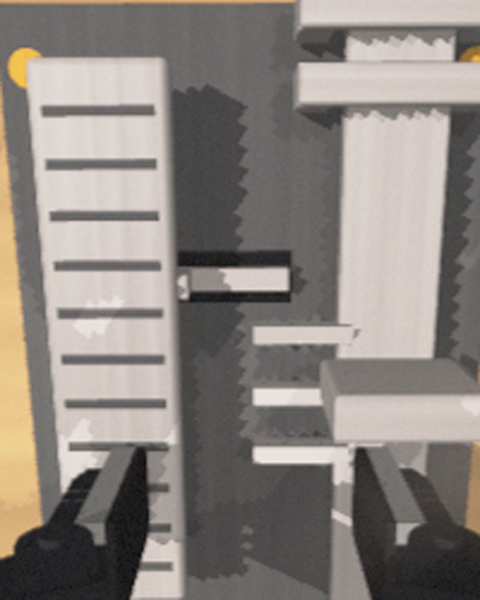

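The strip is pressed about 7 mm, with the fingertips on the strip and just behind the lug. I'll go a little deeper, then push.

jog_arm:
  targets:
    - [0,0,0.001,0,0,0]
    - [0,0,0.0015,0,0,0]
    - [0,0,0.0015,0,0,0]

```text
time: 4.75
tcp_pos: [504.7, -143.9, 98.1]
ee_rot: [3.141, -0.0, 0.591]
force: [-1.4, -0.2, 6.6]
grip_width: 0.541
grasp_force: 3.2
```

jog_arm:
  targets:
    - [0.003,0,0,0,0,0]
    - [0.006,0,0,0,0,0]
    - [0.009,0,0,0,0,0]
    - [0.012,0,0,0,0,0]
    - [0.012,0,0,0,0,0]

```text
time: 5.25
tcp_pos: [514.0, -137.8, 97.9]
ee_rot: [3.141, 0.003, 0.592]
force: [-4.1, -3.2, 7.8]
grip_width: 0.54
grasp_force: 3.9
```

jog_arm:
  targets:
    - [0.003,0,0,0,0,0]
    - [0.006,0,0,0,0,0]
    - [0.009,0,0,0,0,0]
    - [0.012,0,0,0,0,0]
    - [0.015,0,0,0,0,0]

```text
time: 5.75
tcp_pos: [526.1, -129.6, 97.9]
ee_rot: [-3.141, 0.003, 0.592]
force: [-6.8, -5.3, 8.6]
grip_width: 0.538
grasp_force: 4.6
```

Run:
```python
from h import *
s=state();print(s["tcp_pos"],s["force"],s["moment"])
plan(np.radians(33.85),np.array([540.5,-119.6]),[14,0],98)
c=calibration("wrist");im=grab_frame("wrist");np.savez("w4.npz",**c)
cv2.imwrite("pics/w4.png",cv2.resize(im[40:290,150:350],None,fx=2.4,fy=2.4,interpolation=cv2.INTER_CUBIC))
```

```text
[ 526.0529142  -129.59480846   97.90806874] [-6.80032363 -5.25325782  8.58804941] [-0.54778283  1.18029013  0.06255109]
goal [ 552.1 -111.8   98. ] tool shift [31.6 -0.2 -0.2] turn [-0.01  0.2   0.05]
```

View pics/w4.png

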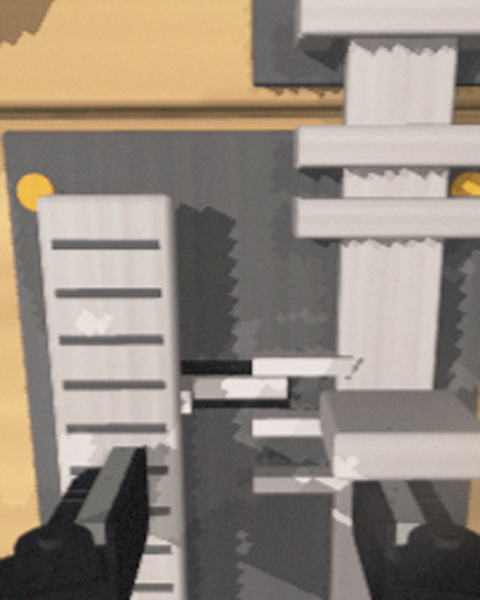

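The comb's first tooth has moved past the catch tooth and the lug has travelled about 13 mm, so the bolt is free and sliding. I'll keep pushing.

jog_arm:
  targets:
    - [0.003,0,0,0,0,0]
    - [0.006,0,0,0,0,0]
    - [0.009,0,0,0,0,0]
    - [0.012,0,0,0,0,0]
    - [0.015,0,0,0,0,0]
    - [0.018,0,0,0,0,0]
    - [0.021,0,0,0,0,0]
    - [0.023,0,0,0,0,0]
    - [0.025,0,0,0,0,0]
    - [0.027,0,0,0,0,0]
    - [0.028,0,0,0,0,0]

```text
time: 6.9
tcp_pos: [549.3, -113.9, 97.9]
ee_rot: [-3.141, 0.003, 0.592]
force: [-7.3, -3.4, 8.0]
grip_width: 0.539
grasp_force: 4.5
```

jog_arm:
  targets:
    - [0.001,0,0,0,0,0]
    - [0.002,0,0,0,0,0]
    - [0.003,0,0,0,0,0]
    - [0.003,0,0,0,0,0]

```text
time: 7.3
tcp_pos: [551.6, -112.3, 97.9]
ee_rot: [-3.141, 0.004, 0.592]
force: [-7.3, -3.9, 8.1]
grip_width: 0.539
grasp_force: 5.1
```

Run:
```python
from h import *
s=state();print(s["tcp_pos"],s["force"],s["moment"])
plan(np.radians(33.85),np.array([540.5,-119.6]),[18,0],98)
c=calibration("wrist");im=grab_frame("wrist");np.savez("w5.npz",**c)
cv2.imwrite("pics/w5.png",cv2.resize(im[40:290,150:350],None,fx=2.4,fy=2.4,interpolation=cv2.INTER_CUBIC))
```

```text
[ 551.62612912 -112.27754958   97.87344005] [-7.25947654 -3.8708438   8.05638607] [-0.469825    1.19030535  0.04358986]
goal [ 555.4 -109.6   98. ] tool shift [ 4.7 -0.1 -0.1] turn [-0.04  0.21  0.05]
```

View pics/w5.png

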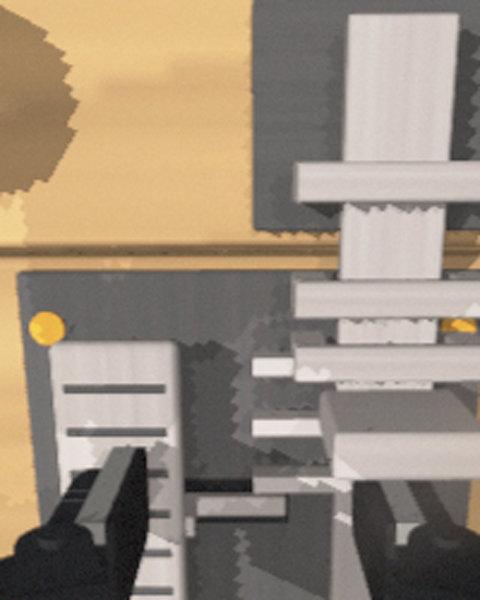

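The bolt is through the keeper and all comb teeth are past the catch tooth, so about 4–5 mm is left. I'll push on until the end stop shows in the force.

jog_arm:
  targets:
    - [0.001,0,0,0,0,0]
    - [0.002,0,0,0,0,0]
    - [0.003,0,0,0,0,0]
    - [0.003,0,0,0,0,0]

```text
time: 7.75
tcp_pos: [551.8, -112.2, 97.9]
ee_rot: [-3.139, 0.011, 0.591]
force: [-19.0, -9.8, 15.4]
grip_width: 0.539
grasp_force: 11.8
```

jog_arm:
  targets:
    - [0.001,0,0,0,0,0]
    - [0.0015,0,0,0,0,0]
    - [0.0015,0,0,0,0,0]

```text
time: 8.05
tcp_pos: [551.8, -112.2, 97.9]
ee_rot: [-3.139, 0.014, 0.591]
force: [-25.5, -12.7, 18.6]
grip_width: 0.54
grasp_force: 14.5
```

The tool has stopped and the force is climbing. I'll check that the lug is actually at its home position.

Run:
```python
from h import *
c=dict(np.load("w5.npz"));th=np.radians(33.85);R=np.array([[np.cos(th),-np.sin(th)],[np.sin(th),np.cos(th)]]);o=np.array([540.5,-119.6])
for n,u,v,z in(("lugrear",405,479,122),("lugfront",405,432,122),("g40hi",395,346,100),("g40lo",395,382,100),("g54hi",395,280,100),("g54lo",395,318,100),("k78",395,162,98),("striptop",115,342,99.5)):
    print(n,(R.T@(ray(None,(150+u/2.4,40+v/2.4),z,c)[:2]-o)).round(1))
```

```text
lugrear [ 24.2 -29.2]
lugfront [ 33.7 -28.6]
g40hi [ 44.6 -30.6]
g40lo [ 36.6 -31.1]
g54hi [ 58.7 -29.8]
g54lo [ 50.6 -30.2]
k78 [ 82.1 -28.8]
striptop [45.3 28.9]
```

The lug's centre measures 29 mm against a home value of 28, and the guides are offset by the same 0.6 mm, so the bolt is home. I'll relieve the push and then lift.

jog_arm:
  targets:
    - [-0.004,0,0,0,0,0]
    - [-0.007,0,0,0,0,0]
    - [-0.007,0,-0.005,0,0,0]
    - [-0.007,0,-0.015,0,0,0]
    - [-0.007,0,-0.03,0,0,0]
    - [-0.007,0,-0.06,0,0,0]
    - [-0.007,0,-0.1,0,0,0]
    - [-0.007,0,-0.14,0,0,0]
    - [-0.007,0,-0.14,0,0,0]
    - [-0.007,0,-0.14,0,0,0]

```text
time: 9.05
tcp_pos: [551.0, -112.9, 239.3]
ee_rot: [3.139, -0.001, 0.591]
force: [0.1, -0.3, -1.0]
grip_width: 0.541
grasp_force: 0.0
```

Run:
```python
from h import *
s=state();print(s["time"],s["tcp_pos"],s["force"])
im=grab_frame("wrist")
cv2.imwrite("pics/w6.png",im)
```

```text
9.05 [ 550.95966794 -112.91385033  239.32035236] [ 0.05922099 -0.33280192 -0.97848754]
```

View pics/w6.png

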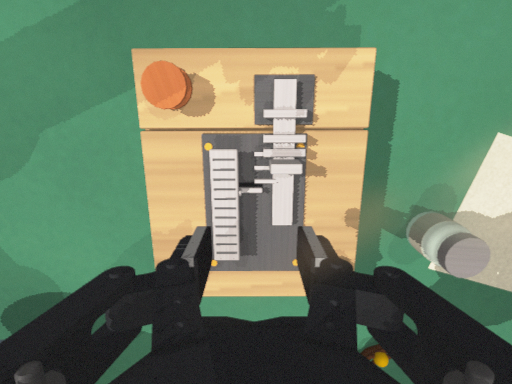

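The bolt is through the keeper, with the lug at (286,168) next to the guides, and the spool hasn't moved. One last check that the strip is back up: its apparent length gives its height.

Run:
```python
from h import *
im=cv2.imread("pics/w6.png");h=cv2.cvtColor(im,cv2.COLOR_BGR2HSV)
s=((h[...,2]>150)&(h[...,1]<45)).astype(np.uint8);s[:,:206]=0;s[:,242:]=0;s[:140]=0;s[268:]=0
s=cv2.morphologyEx(s,cv2.MORPH_CLOSE,np.ones((5,5)));rows=[k for k in range(384) if s[k].sum()>15];t,b=rows[0],rows[-1];print(t,b)
c=calibration("wrist")
for z in(98,108):print(z,np.linalg.norm(ray(None,(225,t-.5),z,c)-ray(None,(226,b+.5),z,c)))
th=np.radians(33.85);R=np.array([[np.cos(th),-np.sin(th)],[np.sin(th),np.cos(th)]]);o=np.array([540.5,-119.6])
for v in(164,173.5):print(R.T@(ray(None,(286,v),122,c)[:2]-o))
```

```text
149 259
98 122.45302209183598
108 118.10519685750693
[ 32.52354943 -28.5901469 ]
[ 23.60326859 -28.86503795]
```

```bash
python3 -c "
from cell import *
print(job_done())"
```

```text
the job is handed in; nothing more can be done
None
```

I pushed the bolt fully home in the keeper (lug centre measured at 28 mm), the catch strip measured back up behind it, the arm is drawn clear, and I've handed the job in; no verdict was returned.

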